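# Refit the washed rotor in the bench centrifuge

## Task

The washed large rotor is hanging by its loop on one of the two drip hooks. Lift it off its hook, lower it (do not drop it) onto the upright spindle inside the open centrifuge until it sits fully down, then swing the centrifuge lid shut. Leave the small rotor hanging on its hook and do not disturb the bottle, the jar or the dish on the bench.

Things in the scene. Friction and masses are not known exactly. Their poses are not given: they have to be found in the camera images.
- large_rotor: Larger of two plain aluminium centrifuge rotors (0.24 to 0.44 kg): disc 90 mm in diameter, 28 mm high, eight dark tube wells on top, through bore 15 mm in diameter on its axis, a steel lifting loop standing over the bore. Origin: centre of the disc's underside; z up along the bore, y from one loop leg to the other. Hangs on hook_1, which may be the left or the right stand.
- large_rotor_eye (a point): Underside of the peak of the large rotor's loop, 78.5 mm above its origin, by which it hangs. The loop is rigid 7 mm round bar: two vertical legs centred at y = +17 and -17 mm (41 mm over their outsides), straight up to 42 mm above the disc top, joined by a shallow gable with its peak (bar axis) 54 mm above the disc top. Loop square to the hook bar within 0.15 rad.
- small_rotor: The smaller rotor: same material, height, bore and loop, but the disc is 60 mm in diameter with ten small wells. Hangs on hook_2 and stays there. Origin: centre of the disc's underside, z up.
- hook_1: Drip stand, fixed: dark base 100 x 90 x 12 mm, steel post 8 mm thick, 158 mm high. From the post top an 8 mm round bar runs along the stand's -x, dipping 6 mm over 60 mm, then turns up to a tip 83 mm from the post. Origin: foot of the post on the bench, z up. To come off, the loop must rise over 16 mm (at most 45 mm, then the disc meets the bar) and move along the stand's -x.
- hook_1_seat (a point): Top of hook_1's bar at its lowest point, 60 mm from the post, 156 mm above the bench; the loop's peak hangs within 3 mm of here. Axes as the stand's.
- hook_2: The other drip stand, identical, carrying the small rotor.
- centrifuge: Bench centrifuge, white housing 190 x 190 mm, rim 150 mm above the bench, heavy and fixed. Front (panel) faces its -x. Round chamber open at the top, 164 mm in diameter, floor 36 mm above the bench. Origin: centre of the underside, z up.
- spindle_seat (a point): Centre of the dark shoulder (44 mm in diameter) in the middle of the chamber, 45 mm above the bench, on which the rotor's underside sits. The spindle stands on it: 12 mm in diameter, 30 mm high, straight for 22 mm, then tapering to 4 mm. A rotor fully down has its origin at this point. Axes as the centrifuge's.
- lid (a joint): Lid hinge angle: 0 = shut, grows as it opens, about 1.57 = upright; starts open at 1.5 to 1.75 rad. Stiff hinge (about 0.25 N m): the lid stays wherever it is left and must be pushed all the way shut.
- lid_hinge (a point): Middle of the hinge axis (fixed), on the centrifuge's back (+x) rim, 90 mm from the centre and 154 mm above the bench; the axis runs along the centrifuge's y. Axes as the centrifuge's.
- lid_edge (a point): Middle of the lid's free edge, 185 mm from the hinge axis. The lid is a flat plate 180 mm wide and 8 mm thick, white frame with a clear window; with the lid upright its outer face looks to the centrifuge's +x.
- wash_bottle: Clear bottle with a blue cap, 66 mm in diameter, 160 mm high, standing behind; a bystander. Origin: centre of the underside.
- dish: Open glass dish 90 mm in diameter, 16 mm high, standing between the centrifuge and the stands; a bystander. Origin: centre of the underside.
- jar: Amber jar with a black cap, 56 mm in diameter, 75 mm high, standing behind the hooks; a bystander. Origin: centre of the underside.
Mind the look-alikes: they are no part of the job. Leave any red look-alike of the hook_1 alone.

How it is judged:
On the way, in this order (a step that is already met when the one before it is completed fails the run):
1. the large rotor is lifted clear of its hook (distance between large_rotor and hook_1_seat above 0.12 m and contact force between large_rotor and hook_1 below 0.05 N and contact force between the fingers and large_rotor above 0.5 N and height (world z) of large_rotor above 0.05 m), for 0.1 s.
2. the large rotor sits fully down on the spindle (horizontal distance between large_rotor and spindle_seat below 0.003 m and z of large_rotor in the frame of spindle_seat between -0.003 and 0.003 m and angle between large_rotor's own z axis and vertical below 0.06 rad), for 0.2 s.
3. the lid is shut (value of joint lid below 0.05 rad), for 0.1 s.
At the end, for the whole second after the job is handed in: The large rotor rests upright (within 0.06 rad) on the spindle shoulder, its origin within 3 mm of the seat point sideways and in height; the lid is shut (below 0.05 rad); the small rotor still hangs on its hook and the bottle, dish and jar are within 30 mm of where they started (all of step 2 and value of joint lid below 0.05 rad and linear speed of large_rotor below 0.02 m/s and distance of each of small_rotor, wash_bottle, dish, jar from where it was at the start of the episode below 0.03 m); the robot touches nothing.
It fails at once if the large rotor is dropped (falling faster than 0.45 m/s out of the fingers) (contact force between the fingers and large_rotor below 0.05 N and linear speed of large_rotor above 0.45 m/s).
It fails at once if the small rotor, bottle, dish or jar is moved by more than 30 mm (distance of any of small_rotor, wash_bottle, dish, jar from where it was at the start of the episode above 0.03 m).
It also fails if it takes over 72 s, if anything falls off the work surface, if the arm or the gripper's body presses on something with over 40 N, if the wrist force passes 120 N, or if a joint passes its speed limit or range.

## Robot

A 6-joint arm with a two-finger parallel gripper is mounted at the origin on the work surface. World frame = base frame: x ahead of the robot, y to its left, z up, the work surface at z = 0. Lengths are in m, angles in rad, forces in N, time in s.
With the tool pointing down it reaches from about 0.4 to 0.825 m from the base axis. Payload 7 kg.
Tool frame: the origin (TCP) lies at the very end of the fingers, on their centre line; the grasp point (between the pads) lies 19 mm behind it; z points along the fingers, y is the line along which they close (so a half turn about z gives the same grasp; the last joint's range is limited). The gripper opens to 85 mm and grips with 20 to 120 N. Pads are 22 mm wide; open, the fingers measure 114 mm over their backs; the gripper's body (76 mm by 85 mm) begins 54 mm behind the grasp point. The pads swing forward as they close: fully open they stand 13 mm farther back than shut.
Start: joints at [-0.824, 0.359, 0.012, 0, -1.224, -0.288], TCP at [0.299, -0.605, 0.231] pointing down, gripper open.
Joint ranges: [-3.07, 3.07], [-1.43, 2.12], [-1.02, 1.25], [-3.03, 1.67], [-3.05, -0], [-3.03, 3.03]. Speed limits (rad/s): [2.39, 2.39, 3.01, 3.14, 3.14, 3.14].

## Interface

Orientations are given as a unit quaternion [x, y, z, w].
In Python, from plant import observe, snapshot, finish_job gives the robot as it stands. The module is installed in compiled form; this text tells all that it offers.
- The arm moves only by the tool arm_command, never from a script. Its argument "commands" is one flat list of numbers, 7 for each row, row after row: the turn, a rotation vector about the tool's x, y, z in degrees, then the shift along the tool's x, y, z in m, then the finger opening in m, from 0 to 0.0854. In form: [ax, ay, az, dx, dy, dz, gripper, ax, ay, az, dx, dy, dz, gripper, ...]. A call has 1 to 20 rows; each row shifts and turns the commanded pose from where the row before left it, along the tool's axes as they then stand; what a row does not reach is not made up. A row lasts 1/8 s, in which the tool goes at most 62.5 mm and 10.7 degrees, less where a joint would pass 70% of its speed; a pose out of reach is approached as far as the arm can. A call with a gripper value outside its range is refused whole. The fingers move at their own pace and stop on an object; "squeeze" is the grip in N (left out, the last holds). Time passes only in rows, so rows that do not move let the fingers close. It gives the time, the measured TCP pose, the force, the opening and the grip force at its end, in the units of the state.
- observe(): the state, without advancing time (a new reading comes with each control period).
- snapshot(name): name is "scene" or "top"; returns a dict with "img" (400x640x3 uint8, red, green, blue), "camera_matrix" (3x3 intrinsics, pixels), "extrinsics" (4x4, takes a point from world to camera coordinates). Camera axes: x right, y down, z forward; pixel columns grow to the right and rows downward; lengths in m; the calibration is good to about 2 mm. A picture is of the moment at which its call begins. There is no depth.
- finish_job(): hands the job in; it is judged then, once.
The state is a dict: "time_s": time; "joints": joint angles; "joint_vel": joint speeds; "tau": joint torques, N m; "ee_pos": TCP position; "orientation": TCP orientation; "force": force on the tool from outside, world axes, zero at the start; "moment": the same for the moment, N m; "gripper_width": finger opening in m; "finger_force": force on a finger pad.
Only numpy, scipy, OpenCV 4.12 (cv2) and the standard library are available. Lean on these libraries where they do the work, as an engineer would, in place of code of your own. Each camera call takes 0.05 s, during which the arm holds its last target. There are 200 camera calls.

## Working session

There is one attempt and no reset: what is moved stays moved. The work goes in short steps, Python scripts to look and compute and a tool call to move; the robot and the scene stay as the last step left them, time stands still between calls to the robot, and variables do not carry over. Pictures are saved under pics/ and viewed, at most 10 in all, crops included, and the job is handed in when it is done.

Besides the shell and the picture viewer there is one more tool, called after "Emit:" as name(argument=value, ...) on one line, values as JSON. arm_command: Moves the arm, as the interface text tells. Its arguments: {"type":"object","properties":{"commands":{"type":"array","items":{"type":"number"}},"squeeze":{"type":"number"}},"required":["commands"]}

```bash
mkdir -p pics; cat > h.py <<'E'
import numpy as np, cv2, json
from plant import observe, snapshot
def take(n,f):
    s=snapshot(n); cv2.imwrite('pics/'+f+'.png',s['img'][:,:,::-1]); np.savez('pics/'+f,K=s['camera_matrix'],E=s['extrinsics']); return s
def cal(f):
    d=np.load('pics/'+f+'.npz'); return d['K'],d['E']
def proj(f,p):
    K,E=cal(f); c=E[:3,:3]@np.array(p,float)+E[:3,3]; u=K@c; return u[:2]/u[2]
def ray(f,uv):
    K,E=cal(f); R=E[:3,:3]; o=-R.T@E[:3,3]; d=R.T@np.linalg.solve(K,[uv[0],uv[1],1]); return o,d
def atz(f,uv,z):
    o,d=ray(f,uv); return o+d*(z-o[2])/d[2]
def tri(obs):
    A=0;b=0
    for f,uv in obs:
        o,d=ray(f,uv); d=d/np.linalg.norm(d); P=np.eye(3)-np.outer(d,d); A=A+P; b=b+P@o
    return np.linalg.solve(A,b)
E
python3 - <<'E'
from h import *
for n in('scene','top'):
    s=take(n,n+'0'); print(s['camera_matrix'].round(1).tolist(), s['extrinsics'].round(3).tolist())
o=observe();print({k:np.round(v,3).tolist() for k,v in o.items()})
E
```

```text
[[396.1, 0.0, 317.4], [0.0, 396.1, 196.1], [0.0, 0.0, 1.0]] [[0.306, 0.952, 0.007, -0.226], [0.776, -0.245, -0.581, -0.363], [-0.552, 0.184, -0.814, 1.541], [0.0, 0.0, 0.0, 1.0]]
[[398.9, 0.0, 315.3], [0.0, 398.9, 196.7], [0.0, 0.0, 1.0]] [[-0.008, -1.0, -0.007, 0.066], [-0.997, 0.009, -0.08, 0.577], [0.08, 0.006, -0.997, 1.123], [0.0, 0.0, 0.0, 1.0]]
{'time_s': 0.1, 'joints': [-0.824, 0.359, 0.011, -0.0, -1.224, -0.288], 'joint_vel': [0.0, -0.002, 0.002, 0.001, 0.0, 0.0], 'tau': [-0.002, -58.476, 29.411, 6.955, -0.003, 0.0], 'ee_pos': [0.299, -0.605, 0.23], 'orientation': [-0.227, 0.974, 0.001, -0.0], 'force': [0.007, -0.756, -0.552], 'moment': [0.016, -0.019, -0.027], 'finger_force': 0.0, 'gripper_width': 0.085}
```

View pics/scene0.png

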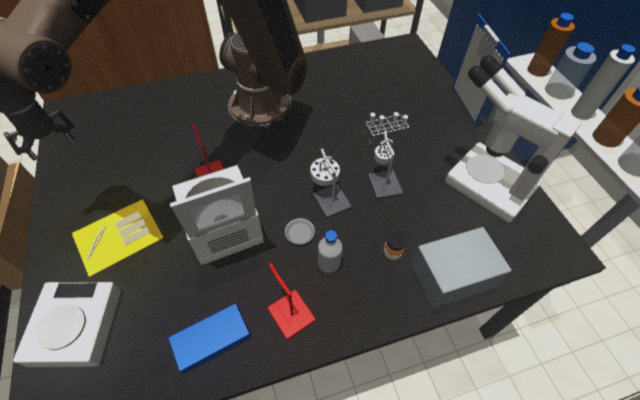

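View pics/top0.png

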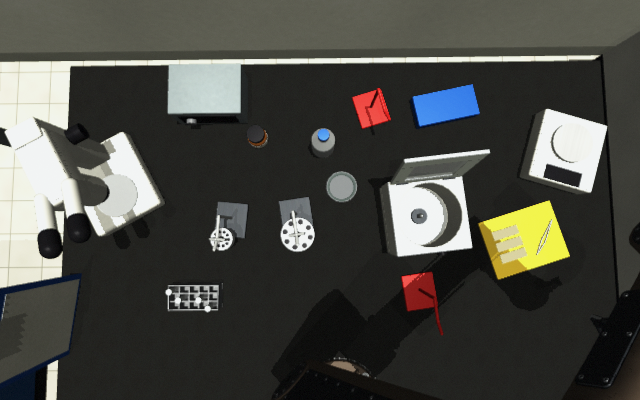

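```bash
python3 - <<'E'
from h import *
a=cv2.imread('pics/top0.png');b=cv2.imread('pics/scene0.png')
def c(im,x,y,w,h,s): return cv2.resize(im[y:y+h,x:x+w],None,fx=s,fy=s,interpolation=cv2.INTER_CUBIC)
cv2.imwrite('pics/c1.png',np.vstack([np.hstack([c(a,200,190,80,60,5),c(a,260,190,80,60,5)]),np.hstack([c(b,295,140,80,60,5),c(b,350,130,80,60,5)])]))
cv2.imwrite('pics/c2.png',np.hstack([c(a,370,140,130,150,4)[:, :400],c(b,160,150,110,120,4)[:, :400]]) if 0 else np.hstack([c(a,375,140,120,125,3.3),c(b,160,155,110,125,3.3)][:]))
E
```

```text
(no output)
```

View pics/c1.png

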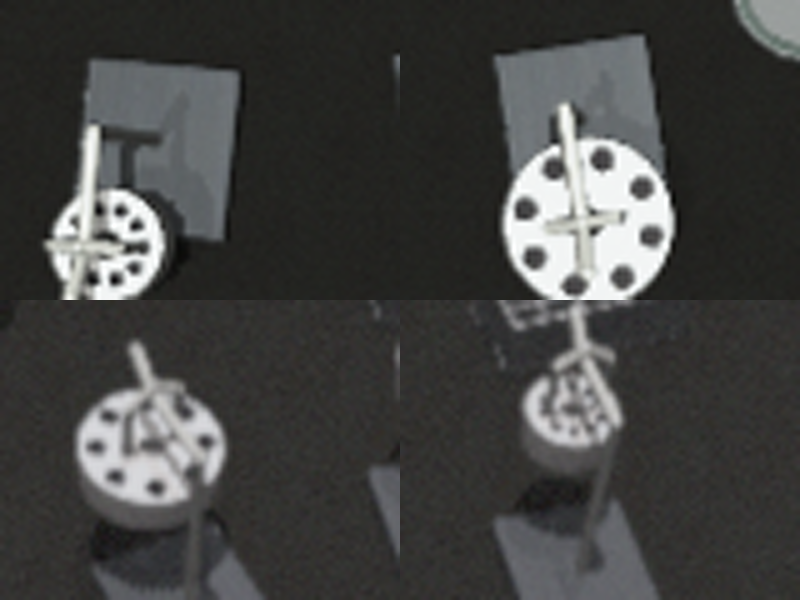

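View pics/c2.png

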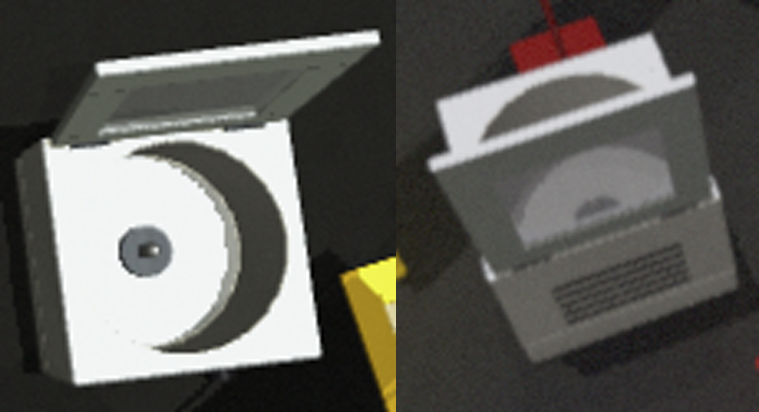

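```bash
python3 - <<'E'
from h import *
T='top0';S='scene0'
t2=lambda x,y:(260+(x-400)/5,190+y/5); t1=lambda x,y:(200+x/5,190+y/5)
s1=lambda x,y:(295+x/5,140+(y-300)/5)
tc=lambda x,y:(375+x/3.3,140+y/3.3); sc=lambda x,y:(160+(x-396)/3.3,155+y/3.3)
p=lambda n,v:print(n,np.round(v,4).tolist())
p('cams',[ray(T,(0,0))[0],ray(S,(0,0))[0]])
p('disc top z.1055',atz(T,t2(588,222),.1055))
p('disc top tri',tri([(T,t2(588,222)),(S,s1(151,447))]))
a,b=atz(T,t2(547,226),.151),atz(T,t2(627,216),.151);p('loop ends',[a,b,(a+b)/2,[np.linalg.norm(a-b)]])
p('loop peak tri',tri([(T,t2(587,220)),(S,s1(162,386))]))
p('hook post top',atz(T,t2(566,108),.16));p('bar tip',atz(T,t2(588,270),.17)); p('bar mid',atz(T,t2(582,220),.156))
p('hook post top tri',tri([(T,t2(566,106)),(S,s1(197,478))]))
p('bar tip tri',tri([(T,t2(588,270)),(S,s1(136,346))]))
p('shoulder',atz(T,tc(145.5,251.5),.045))
c=[atz(T,tc(*q),.15) for q in((75,383),(321,354),(288,120),(47,142))]
p('corners',c);p('mean',np.mean(c,0))
p('yaw deg',[np.degrees(np.arctan2(*( (c[0]-c[1])[[0,1]]*[-1,1])))  ])
# lid free edge
for n,u,v in(('L',(100,70),(435,163)),('R',(378,36),(692,78))): p('lidedge'+n,tri([(T,tc(*u)),(S,sc(*v))]))
p('dish',atz(T,(341,187),.01));p('bottle',atz(T,(323,136),.16));p('small',atz(T,t1(108,245),.1055))
p('redhook near',[atz(T,(420,290),0),atz(T,(435,293),.16),atz(T,(441,334),.17)])
# hypothesised rotor proj check in scene
for q in [(0.3,0,.1)]: pass
E
```

```text
cams [[0.4856, 0.0543, 1.1658], [1.2008, -0.1573, 1.0441]]
disc top z.1055 [0.4714, 0.1086, 0.1055]
disc top tri [0.4715, 0.1093, 0.0996]Traceback (most recent call last):
  File "<stdin>", line 10, in <module>
  File "<stdin>", line 6, in <lambda>
    return _wrapfunc(a, 'round', decimals=decimals, out=out)
    return _wrapit(obj, method, *args, **kwds)
    conv = _array_converter(obj)
ValueError: setting an array element with a sequence. The requested array has an inhomogeneous shape after 1 dimensions. The detected shape was (4,) + inhomogeneous part.
```

```bash
cat > m.py <<'E'
from h import *
T='top0';S='scene0'
t2=lambda x,y:(260+(x-400)/5,190+y/5); t1=lambda x,y:(200+x/5,190+y/5)
s1=lambda x,y:(295+x/5,140+(y-300)/5)
tc=lambda x,y:(375+x/3.3,140+y/3.3); sc=lambda x,y:(160+(x-396)/3.3,155+y/3.3)
p=lambda n,*v:print(n,*[np.round(q,4).tolist() for q in v])
a,b=atz(T,t2(547,226),.151),atz(T,t2(627,216),.151);p('loop ends',a,b,(a+b)/2,np.linalg.norm(a-b))
p('loop peak tri',tri([(T,t2(587,220)),(S,s1(162,386))]))
p('hook post top',atz(T,t2(566,108),.16));p('bar tip',atz(T,t2(588,270),.17)); p('bar mid',atz(T,t2(582,220),.156))
p('hook post top tri',tri([(T,t2(566,106)),(S,s1(197,478))]))
p('bar tip tri',tri([(T,t2(588,270)),(S,s1(136,346))]))
p('shoulder',atz(T,tc(145.5,251.5),.045))
c=[atz(T,tc(*q),.15) for q in((75,383),(321,354),(288,120),(47,142))]
p('corners',*c);p('mean',np.mean(c,0))
for i,j in((0,1),(3,2),(0,3),(1,2)): d=c[j]-c[i]; p('edge',np.linalg.norm(d),np.degrees(np.arctan2(d[1],d[0])))
for n,u,v in(('L',(100,70),(435,163)),('R',(378,36),(692,78))): p('lidedge'+n,tri([(T,tc(*u)),(S,sc(*v))]))
p('dish',atz(T,(341,187),.01));p('bottle',atz(T,(323,136),.16));p('small',atz(T,t1(108,245),.1055))
p('redhook near',atz(T,(420,290),0),atz(T,(435,293),.16),atz(T,(441,334),.17))
E
python3 m.py
```

```text
loop ends [0.4702, 0.1271, 0.151] [0.4749, 0.0865, 0.151] [0.4726, 0.1068, 0.151] 0.0408
loop peak tri [0.4743, 0.1101, 0.1591]
hook post top [0.5295, 0.1167, 0.16]
bar tip [0.4486, 0.1054, 0.17]
bar mid [0.4732, 0.1091, 0.156]
hook post top tri [0.5314, 0.1176, 0.1378]
bar tip tri [0.4487, 0.1059, 0.1686]
shoulder [0.5186, -0.2291, 0.045]
corners [0.4156, -0.1459, 0.15] [0.4361, -0.3342, 0.15] [0.6164, -0.3158, 0.15] [0.601, -0.1288, 0.15]
mean [0.5173, -0.2312, 0.15]
edge 0.1894 -83.7918
edge 0.1877 -85.278
edge 0.1862 5.2574
edge 0.1813 5.804
lidedgeL [0.6336, -0.225, 0.2989]
lidedgeR [0.6541, -0.1949, 0.4269]
dish [0.6065, -0.0135, 0.01]
bottle [0.7225, 0.0396, 0.16]
small [0.461, 0.31, 0.1055]
redhook near [0.3081, -0.2369, 0.0] [0.3249, -0.2338, 0.16] [0.2283, -0.2423, 0.17]
```

Emit:
arm_command(commands=[0,0,9.8,0,0,-0.02,0.085,0,0,9.8,0,0,-0.02,0.085,0,0,0,-0.0159,0.043,0,0.085,0,0,0,-0.0159,0.043,0,0.085,0,0,0,-0.0159,0.043,0,0.085,0,0,0,-0.0159,0.043,0,0.085,0,0,0,-0.0159,0.043,0,0.085,0,0,0,-0.0159,0.043,0,0.085,0,0,0,-0.0159,0.043,0,0.085,0,0,0,-0.0159,0.043,0,0.085,0,0,0,-0.0159,0.043,0,0.085,0,0,0,-0.0159,0.043,0,0.085,0,0,0,-0.0159,0.043,0,0.085,0,0,0,-0.0159,0.043,0,0.085,0,0,0,-0.0159,0.043,0,0.085,0,0,0,-0.0159,0.043,0,0.085,0,0,0,-0.0159,0.043,0,0.085,0,0,0,-0.0159,0.043,0,0.085], squeeze=70)

```text
time_s: 2.35
ee_pos: [0.4713, 0.1093, 0.2712]
orientation: [-0.058, 0.998, 0.0, -0.0]
force: [2.0, -0.0, 0.7]
gripper_width: 0.0852
finger_force: 0.0
```

```bash
cat > g.py <<'E'
import sys
from h import *
from scipy.spatial.transform import Rotation as R
def to(x,y,z):
    o=observe(); r=R.from_quat(o['orientation']); m=r.as_matrix()
    print('t',round(o['time_s'],2),'pos',np.round(o['ee_pos'],4),'yaw_y',round(np.degrees(np.arctan2(-m[0,1],m[1,1])),2),'zt',m[:,2].round(3),'tool delta',np.round(r.inv().apply(np.array([x,y,z])-o['ee_pos']),4),'F',np.round(o['force'],2),'M',np.round(o['moment'],2),'w',round(o['gripper_width'],4),'ff',np.round(o['finger_force'],1))
if __name__=='__main__': to(*map(float,sys.argv[1:4]))
E
python3 g.py .472 .108 .112
```

```text
t 2.35 pos [0.4713 0.1093 0.2712] yaw_y 6.71 zt [-0.  0. -1.] tool delta [-0.0005 -0.0014  0.1592] F [ 2.02 -0.04  0.65] M [-0.01 -0.11 -0.04] w 0.0852 ff 0.0
```

Emit:
arm_command(commands=[0,0,0,0,-0.001,0.03,0.085,0,0,0,0,0,0.03,0.085,0,0,0,0,0,0.03,0.085,0,0,0,0,0,0.025,0.085,0,0,0,0,0,0.022,0.085,0,0,0,0,0,0.02,0.085,0,0,0,0,0,0,0.085])

```text
time_s: 3.22
ee_pos: [0.4705, 0.1061, 0.113]
orientation: [-0.058, 0.998, -0.001, -0.002]
force: [0.5, -0.3, 0.7]
gripper_width: 0.0848
finger_force: 0.0
```

```bash
python3 - <<'E'
from h import *
take('top','top1');take('scene','scene1')
a=cv2.imread('pics/top1.png');b=cv2.imread('pics/scene1.png')
def c(im,x,y,w,h,s): return cv2.resize(im[y:y+h,x:x+w],None,fx=s,fy=s,interpolation=cv2.INTER_CUBIC)
cv2.imwrite('pics/c3.png',np.hstack([c(a,250,180,100,100,4),c(b,280,110,100,100,4)]))
E
python3 g.py .472 .108 .112
```

```text
t 3.33 pos [0.4718 0.1068 0.1147] yaw_y 6.7 zt [ 0. -0. -1.] tool delta [-0.0004  0.0012  0.0027] F [0.03 0.31 0.91] M [-0.03  0.   -0.02] w 0.0849 ff 0.0
```

View pics/c3.png

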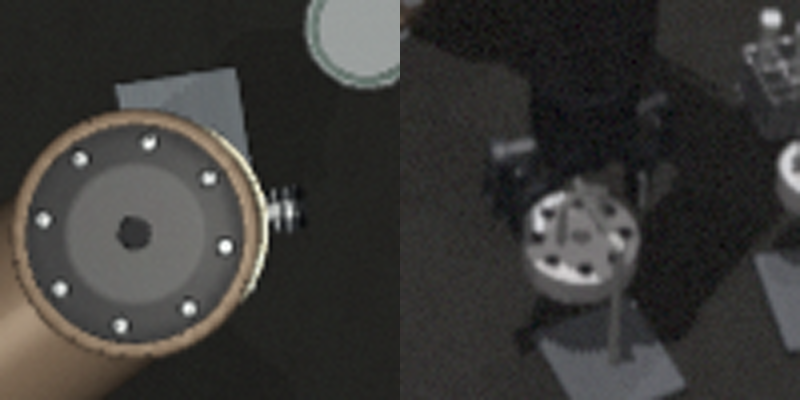

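The scene crop shows the fingers on either side of the loop, at about (510,170) and (650,170), with the rotor undisturbed. I'm closing the gripper.

Emit:
arm_command(commands=[0,0,0,0,0.001,0,0.05,0,0,0,0,0,0,0.03,0,0,0,0,0,0,0.03,0,0,0,0,0,0,0.03,0,0,0,0,0,0,0.03,0,0,0,0,0,0,0.03], squeeze=70)

```text
time_s: 4.08
ee_pos: [0.4721, 0.1084, 0.1151]
orientation: [-0.059, 0.998, 0.001, 0.001]
force: [-1.5, 2.9, 6.0]
gripper_width: 0.0393
finger_force: 70.2
```

```bash
python3 g.py .472 .108 .142
```

```text
t 4.08 pos [0.4721 0.1084 0.1151] yaw_y 6.71 zt [ 0.002  0.001 -1.   ] tool delta [ 0.0001 -0.0004 -0.0269] F [-1.52  2.91  6.  ] M [1.   0.65 0.  ] w 0.0393 ff 70.2
```

Emit:
arm_command(commands=[0,0,0,0,0,-0.007,0.03,0,0,0,0,0,-0.007,0.03,0,0,0,0,0,-0.007,0.03,0,0,0,0,0,-0.007,0.03,0,0,0,0,0,0,0.03])

```text
time_s: 4.7
ee_pos: [0.4718, 0.1079, 0.143]
orientation: [-0.058, 0.998, 0.0, 0.001]
force: [-0.9, -0.1, -2.7]
gripper_width: 0.0395
finger_force: 70.8
```

```bash
python3 g.py .42 .102 .142
```

```text
t 4.7 pos [0.4718 0.1079 0.143 ] yaw_y 6.69 zt [ 0.001  0.001 -1.   ] tool delta [0.0521 0.0001 0.0009] F [-0.89 -0.15 -2.67] M [ 0.06 -0.18  0.01] w 0.0395 ff 70.8
```

Emit:
arm_command(commands=[0,0,0,0.01,0,0,0.03,0,0,0,0.01,0,0,0.03,0,0,0,0.01,0,0,0.03,0,0,0,0.01,0,0,0.03,0,0,0,0.01,0,0,0.03,0,0,0,0,0,0,0.03,0,0,0,0,-0.025,0,0.03,0,0,0,0,-0.025,0,0.03,0,0,0,0,-0.025,0,0.03,0,0,0,0,-0.025,0,0.03,0,0,0,0,0,-0.03,0.03,0,0,0,0,0,-0.03,0.03,0,0,0,0,0,-0.03,0.03,0,0,0,0,0,-0.03,0.03,0,0,0,0,0,0,0.03])

```text
time_s: 6.58
ee_pos: [0.435, 0.003, 0.2645]
orientation: [-0.058, 0.998, 0.001, 0.002]
force: [-0.4, 0.3, -4.9]
gripper_width: 0.039
finger_force: 71.5
```

```bash
python3 g.py .5185 -.2295 .262
python3 - <<'E'
from h import *
take('top','top2');take('scene','scene2')
a=cv2.imread('pics/top2.png');b=cv2.imread('pics/scene2.png')
def c(im,x,y,w,h,s): return cv2.resize(im[y:y+h,x:x+w],None,fx=s,fy=s,interpolation=cv2.INTER_CUBIC)
cv2.imwrite('pics/c4.png',np.hstack([c(a,270,190,100,100,4),c(b,240,80,100,100,4)]))
E
```

```text
t 6.58 pos [0.435  0.003  0.2645] yaw_y 6.7 zt [ 0.004  0.002 -1.   ] tool delta [-0.0558 -0.2407  0.0025] F [-0.44  0.33 -4.88] M [ 0.06 -0.25  0.03] w 0.039 ff 71.5
```

View pics/c4.png

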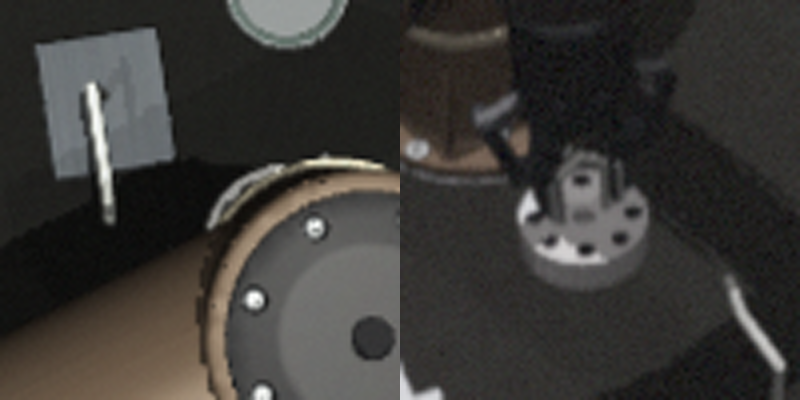

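```bash
python3 - <<'E'
from h import *
for z in(.252,.255,.258): print(atz('scene2',(285.75,132.75),z).round(4))
# lid edge, corrected correspondences
tc=lambda x,y:(375+x/3.3,140+y/3.3); sc=lambda x,y:(160+(x-396)/3.3,155+y/3.3)
print(tri([('top0',tc(100,70)),('scene0',sc(692,78))]),tri([('top0',tc(378,36)),('scene0',sc(435,163))]))
# check of centrifuge centre with rim circle left/right
print(proj('top0',(.5185,-.2295,.045)),proj('top0',(.5185,-.2295,.075)))
E
```

```text
[0.4319 0.004  0.252 ]
[0.4348 0.0034 0.255 ]
[0.4377 0.0027 0.258 ]
[ 0.62616593 -0.12957439  0.33381226] [ 0.64604973 -0.30547356  0.33578806]
[419.22429425 216.23829322] [422.00415469 215.89113243]
```

Emit:
arm_command(commands=[0,0,0,-0.0056,-0.024,0,0.03,0,0,0,-0.0056,-0.024,0,0.03,0,0,0,-0.0056,-0.024,0,0.03,0,0,0,-0.0056,-0.024,0,0.03,0,0,0,-0.0056,-0.024,0,0.03,0,0,0,-0.0056,-0.024,0,0.03,0,0,0,-0.0056,-0.024,0,0.03,0,0,0,-0.0056,-0.024,0,0.03,0,0,0,-0.0056,-0.024,0,0.03,0,0,0,-0.0056,-0.024,0,0.03,0,0,0,0,0,0,0.03,0,0,0,0,0,0,0.03])

```text
time_s: 8.18
ee_pos: [0.5164, -0.2289, 0.2609]
orientation: [-0.058, 0.998, 0.0, -0.001]
force: [1.2, -0.2, -4.0]
gripper_width: 0.0391
finger_force: 71.9
```

```bash
python3 g.py .5187 -.2295 .0825
```

```text
t 8.18 pos [ 0.5164 -0.2289  0.2609] yaw_y 6.66 zt [-0.002  0.001 -1.   ] tool delta [-0.0026 -0.001   0.1784] F [ 1.21 -0.21 -4.04] M [ 0.06 -0.59 -0.03] w 0.0391 ff 71.9
```

Emit:
arm_command(commands=[0,0,0,0,-0.0005,0.0175,0.03,0,0,0,0,0,0.0175,0.03,0,0,0,0,0,0.0175,0.03,0,0,0,0,0,0.0175,0.03,0,0,0,0,0,0.0175,0.03,0,0,0,0,0,0.0175,0.03,0,0,0,0,0,0.0175,0.03,0,0,0,0,0,0.0175,0.03,0,0,0,0,0,0,0.03,0,0,0,0,0,0,0.03])

```text
time_s: 9.43
ee_pos: [0.5174, -0.2295, 0.123]
orientation: [-0.059, 0.998, -0.0, 0.0]
force: [1.2, -0.1, -3.0]
gripper_width: 0.0391
finger_force: 71.8
```

```bash
for i in 1 2 3; do python3 g.py .5187 -.2295 .0825; python3 -c "
from h import *
take('top','top3')"; done
```

```text
t 9.43 pos [ 0.5174 -0.2295  0.123 ] yaw_y 6.74 zt [ 0.001 -0.    -1.   ] tool delta [-0.0012 -0.0002  0.0405] F [ 1.18 -0.1  -3.01] M [-0.07 -0.19 -0.02] w 0.0391 ff 71.8
t 9.47 pos [ 0.5176 -0.2296  0.1232] yaw_y 6.73 zt [ 0.001 -0.    -1.   ] tool delta [-0.0011 -0.0001  0.0407] F [ 0.37  0.43 -2.63] M [-0.1   0.03 -0.03] w 0.0391 ff 71.9
t 9.53 pos [ 0.5176 -0.2296  0.1232] yaw_y 6.71 zt [ 0.001 -0.    -1.   ] tool delta [-0.001   0.      0.0407] F [ 1.62 -0.08 -3.05] M [-0.07 -0.19 -0.13] w 0.039 ff 71.9
```

Nudging −1 mm in x, then lowering slowly over the spindle.

Emit:
arm_command(commands=[0,0,0,-0.001,0,0.003,0.03,0,0,0,0,0,0.003,0.03,0,0,0,0,0,0.003,0.03,0,0,0,0,0,0.003,0.03,0,0,0,0,0,0.003,0.03,0,0,0,0,0,0,0.03])

```text
time_s: 10.32
ee_pos: [0.5179, -0.2296, 0.107]
orientation: [-0.058, 0.998, 0.0, -0.0]
force: [-1.0, -0.1, -2.7]
gripper_width: 0.039
finger_force: 71.7
```

```bash
python3 g.py .5187 -.2295 .0825
```

```text
t 10.32 pos [ 0.5179 -0.2296  0.107 ] yaw_y 6.69 zt [-0.001  0.    -1.   ] tool delta [-0.0008 -0.      0.0245] F [-1.   -0.09 -2.66] M [-0.08  0.51  0.1 ] w 0.039 ff 71.7
```

Emit:
arm_command(commands=[0,0,0,0,0,0.0025,0.03,0,0,0,0,0,0.0025,0.03,0,0,0,0,0,0.0025,0.03,0,0,0,0,0,0.0025,0.03,0,0,0,0,0,0.0025,0.03,0,0,0,0,0,0,0.03])

```text
time_s: 11.08
ee_pos: [0.518, -0.2296, 0.0946]
orientation: [-0.058, 0.998, 0.0, -0.0]
force: [1.1, -0.9, -3.1]
gripper_width: 0.0391
finger_force: 71.9
```

```bash
python3 g.py .5187 -.2295 .0825
```

```text
t 11.07 pos [ 0.518  -0.2296  0.0946] yaw_y 6.69 zt [-0.  0. -1.] tool delta [-0.0007  0.      0.0121] F [ 1.05 -0.88 -3.1 ] M [ 0.08 -0.32  0.01] w 0.0391 ff 71.9
```

Emit:
arm_command(commands=[0,0,0,0,0,0.002,0.03,0,0,0,0,0,0.002,0.03,0,0,0,0,0,0.002,0.03,0,0,0,0,0,0.002,0.03,0,0,0,0,0,0.002,0.03,0,0,0,0,0,0,0.03])

```text
time_s: 11.82
ee_pos: [0.5179, -0.2296, 0.0846]
orientation: [-0.058, 0.998, 0.0, -0.0]
force: [-2.6, -0.2, -2.0]
gripper_width: 0.039
finger_force: 71.9
```

```bash
python3 g.py .5187 -.2295 .0825
```

```text
t 11.82 pos [ 0.5179 -0.2296  0.0846] yaw_y 6.69 zt [-0.  0. -1.] tool delta [-0.0008  0.      0.0021] F [-2.6  -0.15 -2.03] M [0.02 0.55 0.02] w 0.039 ff 71.9
```

Emit:
arm_command(commands=[0,0,0,0,0,0.001,0.03,0,0,0,0,0,0.001,0.03,0,0,0,0,0,0,0.03])

```text
time_s: 12.2
ee_pos: [0.518, -0.2296, 0.0827]
orientation: [-0.058, 0.998, 0.0, -0.0]
force: [-0.6, 0.1, -3.1]
gripper_width: 0.0391
finger_force: 71.7
```

```bash
python3 g.py .5187 -.2295 .0825
```

```text
t 12.2 pos [ 0.518  -0.2296  0.0827] yaw_y 6.69 zt [-0.  0. -1.] tool delta [-0.0007  0.      0.0002] F [-0.63  0.13 -3.13] M [-0.07  0.07  0.02] w 0.0391 ff 71.7
```

Emit:
arm_command(commands=[0,0,0,0,0,0.001,0.03,0,0,0,0,0,0.001,0.03,0,0,0,0,0,0,0.03])

```text
time_s: 12.58
ee_pos: [0.5183, -0.2297, 0.0816]
orientation: [-0.058, 0.998, -0.0, 0.0]
force: [-3.2, 2.1, 5.4]
gripper_width: 0.0393
finger_force: 72.3
```

```bash
python3 g.py .5187 -.2295 .0825
```

```text
t 12.57 pos [ 0.5183 -0.2297  0.0816] yaw_y 6.7 zt [ 0.001 -0.    -1.   ] tool delta [-0.0004  0.0002 -0.0009] F [-3.22  2.1   5.36] M [0.73 0.89 0.  ] w 0.0393 ff 72.3
```

Emit:
arm_command(commands=[0,0,0,0,0,0,0.038,0,0,0,0,0,0,0.04,0,0,0,0,0,0,0.044,0,0,0,0,0,0,0.055,0,0,0,0,0,0,0.075,0,0,0,0,0,0,0.075,0,0,0,0,0,0,0.075], squeeze=20)

```text
time_s: 13.45
ee_pos: [0.5181, -0.2296, 0.0807]
orientation: [-0.058, 0.998, 0.0, -0.0]
force: [0.2, 0.0, 0.1]
gripper_width: 0.075
finger_force: 0.0
```

```bash
python3 g.py .5187 -.2295 .0825; python3 -c "
from h import *
take('scene','scene4')
b=cv2.imread('pics/scene4.png')[130:280,150:290]
cv2.imwrite('pics/c5.png',cv2.resize(b,None,fx=4,fy=4,interpolation=2))"
```

```text
t 13.45 pos [ 0.5181 -0.2296  0.0807] yaw_y 6.69 zt [-0. -0. -1.] tool delta [-0.0006  0.     -0.0018] F [0.22 0.03 0.1 ] M [-0.03  0.01  0.  ] w 0.075 ff 0.0
```

Emit:
arm_command(commands=[0,0,0,0,0,-0.01,0.075,0,0,0,0,0,-0.02,0.075,0,0,0,0,0,-0.03,0.075,0,0,0,0,0,-0.04,0.075,0,0,0,0,0,-0.04,0.075,0,0,0,0.02,0,-0.04,0.0,0,0,0,0.02,0,-0.04,0,0,0,0,0.01,0,-0.04,0,0,0,0,0,0,-0.04,0,0,0,0,0,0,0,0])

```text
time_s: 14.75
ee_pos: [0.4691, -0.236, 0.3853]
orientation: [-0.058, 0.998, -0.001, 0.003]
force: [0.5, 0.2, -1.1]
gripper_width: 0.0001
finger_force: 0.0
```

```bash
python3 g.py .735 -.2075 .39; python3 -c "
from h import *
take('scene','scene5')
b=cv2.imread('pics/scene5.png')[110:260,150:290]
cv2.imwrite('pics/c6.png',cv2.resize(b,None,fx=4,fy=4,interpolation=2))"
```

```text
t 14.75 pos [ 0.4691 -0.236   0.3853] yaw_y 6.69 zt [ 0.007 -0.002 -1.   ] tool delta [-0.2674 -0.0027 -0.0029] F [ 0.53  0.22 -1.11] M [0.02 0.02 0.02] w 0.0001 ff 0.0
```

View pics/c6.png

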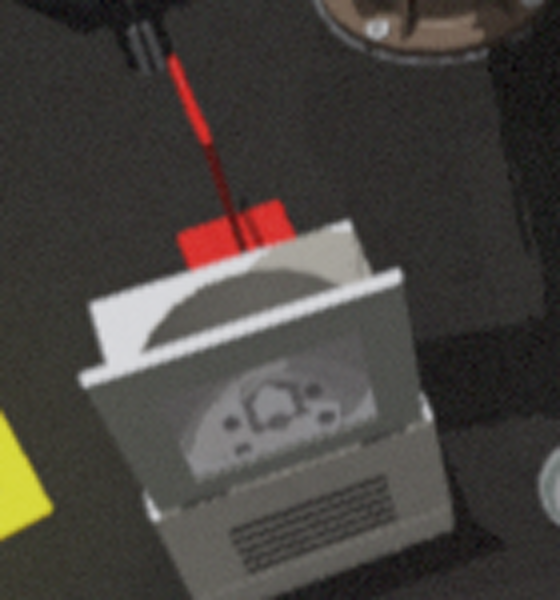

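Emit:
arm_command(commands=[0,0,0,0,0,-0.02,0,0,0,0,-0.03,0,-0.005,0,0,0,0,-0.035,0,0,0,0,0,0,-0.035,0,0,0,0,0,0,-0.035,0,0,0,0,0,0,-0.035,0,0,0,0,0,0,-0.035,0,0,0,0,0,0,-0.03,0,0,0,0,0,0,0,0,0,0,0,0,0,0,0,0.03,0,0,0,0,0,0,0.03,0,0,0,0,0,0,0.03,0,0,0,0,0,0,0.02,0,0,0,0,0,0,0,0])

```text
time_s: 16.55
ee_pos: [0.7002, -0.208, 0.294]
orientation: [-0.058, 0.998, 0.0, -0.002]
force: [-0.1, -0.1, 0.4]
gripper_width: 0.0
finger_force: 0.0
```

```bash
python3 g.py .650 -.2165 .30
```

```text
t 16.55 pos [ 0.7002 -0.208   0.294 ] yaw_y 6.67 zt [-0.004  0.001 -1.   ] tool delta [ 0.0509 -0.0026 -0.0059] F [-0.15 -0.05  0.42] M [-0.02  0.    0.01] w 0.0 ff 0.0
```

Emit:
arm_command(commands=[0,0,0,0.016,0,-0.004,0,0,0,0,0.016,0,-0.004,0,0,0,0,0.0135,0,-0.0045,0,0,0,0,0.0135,0,-0.004,0,0,0,0,0.014,0,-0.002,0,0,0,0,0.0135,0,-0.0015,0,0,0,0,0.014,0,0.001,0,0,0,0,0.0135,0,0.001,0,0,0,0,0.0135,0,0.003,0,0,0,0,0.0135,0,0.003,0])

```text
time_s: 17.8
ee_pos: [0.5608, -0.2246, 0.3075]
orientation: [-0.058, 0.998, -0.0, -0.0]
force: [1.1, 0.3, 0.8]
gripper_width: 0.0002
finger_force: 0.5
```

```bash
python3 g.py .608 -.2200 .154
```

```text
t 17.8 pos [ 0.5608 -0.2246  0.3075] yaw_y 6.69 zt [-0. -0. -1.] tool delta [-0.0474 -0.0009  0.1535] F [1.05 0.25 0.78] M [ 0.13 -0.51 -0.01] w 0.0002 ff 0.5
```

Emit:
arm_command(commands=[0,0,0,0.013,0,0.0055,0,0,0,0,0.013,0,0.0055,0,0,0,0,0.012,0,0.0075,0,0,0,0,0.0115,0,0.0075,0,0,0,0,0.0105,0,0.0095,0,0,0,0,0.01,0,0.0095,0,0,0,0,0.0085,0,0.011,0,0,0,0,0.0085,0,0.011,0,0,0,0,0.006,0,0.0125,0,0,0,0,0.006,0,0.0125,0,0,0,0,0.003,0,0.0095,0,0,0,0,0.003,0,0.0095,0,0,0,0,0,0,0,0])

```text
time_s: 19.42
ee_pos: [0.457, -0.2366, 0.196]
orientation: [-0.058, 0.998, 0.0, -0.001]
force: [0.1, -0.0, 0.3]
gripper_width: -0.0004
finger_force: 0.0
```

```bash
python3 g.py .4530 -.2200 .162
```

```text
t 19.43 pos [ 0.457  -0.2366  0.196 ] yaw_y 6.68 zt [-0.001  0.    -1.   ] tool delta [0.002 0.017 0.034] F [ 0.08 -0.01  0.34] M [-0.03  0.    0.06] w -0.0004 ff 0.0
```

Emit:
arm_command(commands=[0,0,0,0,0,0.008,0,0,0,0,0,0,0.008,0,0,0,0,0,0,0.008,0,0,0,0,0,0,0.004,0,0,0,0,0,0,0,0])

```text
time_s: 20.05
ee_pos: [0.4574, -0.2367, 0.1684]
orientation: [-0.058, 0.998, 0.0, -0.0]
force: [0.7, -0.2, 0.6]
gripper_width: 0.0001
finger_force: 0.0
```

```bash
python3 g.py .4530 -.2200 .162;  python3 -c "
from h import *
take('scene','scene6')
b=cv2.imread('pics/scene6.png')[110:260,150:290]
cv2.imwrite('pics/c7.png',cv2.resize(b,None,fx=4,fy=4,interpolation=2))"
```

```text
t 20.05 pos [ 0.4574 -0.2367  0.1684] yaw_y 6.68 zt [-0.001  0.    -1.   ] tool delta [0.0024 0.0171 0.0064] F [ 0.74 -0.16  0.58] M [ 0.01 -0.01 -0.  ] w 0.0001 ff 0.0
```

View pics/c7.png

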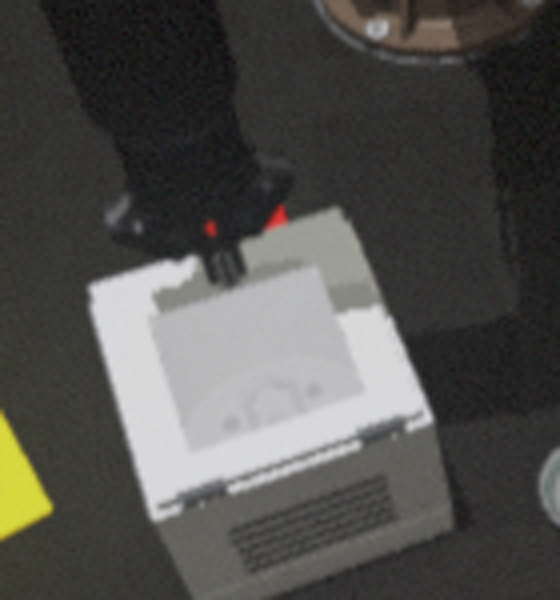

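The lid is nearly flat, with the fingertips on its frame near (225,275). I'm pressing gently until the force rises.

Emit:
arm_command(commands=[0,0,0,0,0,0.002,0,0,0,0,0,0,0.002,0,0,0,0,0,0,0.002,0,0,0,0,0,0,0,0])

```text
time_s: 20.6
ee_pos: [0.4574, -0.2367, 0.1626]
orientation: [-0.058, 0.998, 0.0, -0.0]
force: [0.3, 0.2, -0.1]
gripper_width: -0.0001
finger_force: 0.0
```

```bash
python3 g.py .4530 -.2200 .16
```

```text
t 20.6 pos [ 0.4574 -0.2367  0.1626] yaw_y 6.68 zt [-0.  0. -1.] tool delta [0.0024 0.0171 0.0026] F [ 0.32  0.21 -0.14] M [ 0.04 -0.02  0.06] w -0.0001 ff 0.0
```

Emit:
arm_command(commands=[0,0,0,0,0,0.0015,0,0,0,0,0,0,0.0015,0,0,0,0,0,0,0.001,0,0,0,0,0,0,0,0])

```text
time_s: 21.1
ee_pos: [0.4574, -0.2367, 0.1591]
orientation: [-0.058, 0.998, -0.0, -0.0]
force: [-2.2, 0.1, 3.7]
gripper_width: -0.0001
finger_force: 2.0
```

```bash
python3 g.py .4530 -.2200 .16
```

```text
t 21.1 pos [ 0.4574 -0.2367  0.1591] yaw_y 6.69 zt [-0. -0. -1.] tool delta [ 0.0024  0.0171 -0.001 ] F [-2.22  0.09  3.72] M [0.24 0.59 0.01] w -0.0001 ff 2.0
```

Emit:
arm_command(commands=[0,0,0,0,0,0.0015,0,0,0,0,0,0,0,0,0,0,0,0,0,0,0])

```text
time_s: 21.48
ee_pos: [0.4574, -0.2368, 0.1589]
orientation: [-0.059, 0.998, -0.0, 0.0]
force: [-6.3, 3.3, 16.2]
gripper_width: 0.0
finger_force: 7.9
```

```bash
python3 g.py .4530 -.2200 .16
```

```text
t 21.48 pos [ 0.4574 -0.2368  0.1589] yaw_y 6.72 zt [ 0.001 -0.001 -1.   ] tool delta [ 0.0024  0.0172 -0.0012] F [-6.26  3.34 16.21] M [ 1.54  2.24 -0.02] w 0.0 ff 7.9
```

The force rose to 16 N with no further travel, so the lid is shut at a hard stop. Next I retreat and check everything.

Emit:
arm_command(commands=[0,0,0,0,0,-0.01,0,0,0,0,0,0,-0.03,0,0,0,0,0,0,-0.04,0,0,0,0,0,0,-0.04,0,0,0,0,0,-0.03,-0.03,0,0,0,0,0,-0.03,0,0,0,0,0,0,-0.03,0,0,0,0,0,0,-0.03,0,0,0,0,0,0,0,0,0,0,0,0,0,0,0,0])

```text
time_s: 22.72
ee_pos: [0.4713, -0.3557, 0.307]
orientation: [-0.058, 0.998, 0.0, -0.0]
force: [-0.0, 0.8, 0.9]
gripper_width: -0.0003
finger_force: 0.0
```

```bash
python3 g.py .4530 -.2200 .16;  python3 -c "
from h import *
take('scene','scene7')
b=cv2.imread('pics/scene7.png')[90:290,150:420]
cv2.imwrite('pics/c8.png',cv2.resize(b,None,fx=2.9,fy=2.9,interpolation=2))"
```

```text
t 22.73 pos [ 0.4713 -0.3557  0.307 ] yaw_y 6.66 zt [-0.  0. -1.] tool delta [0.0024 0.1368 0.1471] F [-0.01  0.83  0.86] M [ 0.01  0.02 -0.  ] w -0.0003 ff 0.0
```

View pics/c8.png

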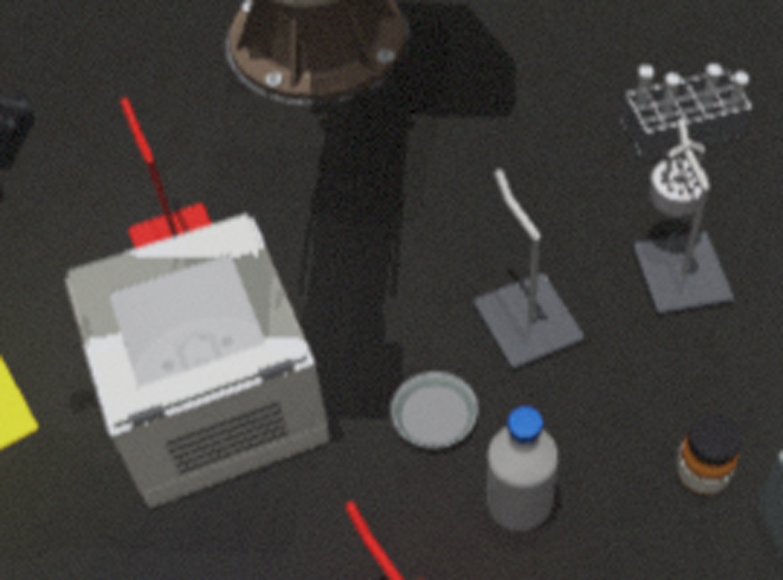

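The picture shows the lid flat at (200,310) with the rotor under its window. The small rotor is still on its hook at (680,180), and the dish, bottle and jar are in place.

```bash
python3 -c "
from plant import finish_job
print(finish_job())"
```

```text
the job is handed in; nothing more can be done
None
```

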